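# Find the thread hand of a mill cup's blade cap and hold it off

## Robot

A 6-joint arm with a two-finger parallel gripper is mounted at the origin on the work surface. World frame = base frame: x ahead of the robot, y to its left, z up, the work surface at z = 0. Lengths are in mm, angles in rad, forces in N, time in s.
With the tool pointing down it reaches from about 275 to 750 mm from the base axis. Payload 10.2 kg.
Tool frame: the origin (TCP) lies at the very end of the fingers, on their centre line; the grasp point (between the pads) lies 19 mm behind it; z points along the fingers, y is the line along which they close (so a half turn about z gives the same grasp; the last joint's range is limited). The gripper opens to 85 mm and grips with 20 to 120 N. Pads are 22 mm wide; open, the fingers measure 114 mm over their backs; the gripper's body (76 mm by 85 mm) begins 54 mm behind the grasp point. The pads swing forward as they close: fully open they stand 13 mm farther back than shut.
Start: joints at [-1.445, 0.313, 1.498, -0, 1.331, -0.223], TCP at [179.417, -493.397, 231.294] pointing down, gripper open.
Joint ranges: [-2.94, 2.94], [-0.97, 2.17], [0.19, 2.56], [-1.23, 4.37], [0.02, 3.11], [-2.88, 2.88]. Speed limits (rad/s): [2.39, 2.39, 3.01, 3.14, 3.14, 3.14].

## Interface

Orientations are given as a unit quaternion [w, x, y, z].
In Python, from rig import monitor, eyes, job gives the robot as it stands. The module is installed in compiled form; this text tells all that it offers.
- The arm moves only by the tool send_rows, never from a script. Its argument "targets" is one flat list of numbers, 7 for each row, row after row: the turn, a rotation vector about the tool's x, y, z in degrees, then the shift along the tool's x, y, z in units of 60 mm (1.0 is 60 mm), then the opening, from -1 (shut) to 1 (fully open), so that 0 is half open. A call has 1 to 5 rows; each row shifts and turns the commanded pose from where the row before left it, along the tool's axes as they then stand; what a row does not reach is not made up. A row lasts 1/8 s, in which the tool goes at most 62.5 mm and 10.7 degrees, less where a joint would pass 70% of its speed; a pose out of reach is approached as far as the arm can. A call is refused whole if a number of a shift passes 1 or a number of a turn 10.7, either way. A call with a gripper value outside its range is refused whole. The fingers move at their own pace and stop on an object; "newtons" is the grip in N (left out, the last holds). Time passes only in rows, so rows that do not move let the fingers close. It gives the time, the measured TCP pose, the force, the opening and the grip force at its end, in the units of the state.
- monitor.sense(): the state, without advancing time (a new reading comes with each control period).
- eyes.capture(name): name is "scene" or "top" or "wrist"; returns a dict with "img" (480x640x3 uint8, red, green, blue), "K" (3x3 intrinsics, pixels), "R" (3x3) and "t" (3): a world point X has camera coordinates R X + t. Camera axes: x right, y down, z forward; pixel columns grow to the right and rows downward; lengths in mm; the calibration is good to about 2 mm. The wrist camera is an equidistant fisheye: a pixel r from the principal point sees the ray r / f radians off the axis. A picture is of the moment at which its call begins. There is no depth.
- job.finish_job(): hands the job in; it is judged then, once.
The state is a dict: "time_s": time; "joints": joint angles; "dq": joint speeds; "tau": joint torques, N m; "eef_pos": TCP position; "ee_rot": TCP orientation; "force": force on the tool from outside, world axes, zero at the start; "wrist_torque": the same for the moment, N m; "grip_width": opening from 0.0 (shut) to 1.0 (fully open); "grip_force": force on a finger pad.
Only numpy, scipy, OpenCV 4.12 (cv2) and the standard library are available. Lean on these libraries where they do the work, as an engineer would, in place of code of your own. Each camera call takes 0.05 s, during which the arm holds its last target. There are 200 camera calls.

## Task

Pull the ash drawer open by its bar handle: two alike mill cups stand in it, one with an ordinary and one with a reverse quarter-turn thread, and nobody knows which is which. On the cup nearer the sink, try loosening the blade cap one way and, if it will not go, the other; once it is free lift it straight up until its blade is well clear of the cup, and finish while still holding it there, level and above its cup, the cap touching nothing but your grip. Leave the drawer open, both cups standing in their wells with the other cap on, and the things on the worktop where they are.

Things in the scene. Friction and masses are not known exactly. Their poses are not given: they have to be found in the camera images.
- drawer_box: Low drawer box of pale ash, 240 deep (x) x 340 wide (y) x 150 mm tall, fixed on the worktop; origin at the middle of its front lower edge, on the worktop. Its drawer slides out along -x, to the robot. In it two wells lie side by side at y = +75 and -75 mm, 75 mm behind the inside of the drawer front. The sink is on the robot's right: the well nearer the sink is the one at -y.
- drawer (a joint): How far the drawer is pulled out, m: 0 shut, 0.18 fully out (a stop). It starts shut, runs with about 2.5 N of friction and stays where it is left. Pulled out 0.15 or more, both cups stand clear of the box's roof.
- drawer_handle (a point): Middle of the drawer's steel bar handle (moves with the drawer): round bar 11 mm thick, 140 mm long along the box's y, 125 mm above the worktop, 25 mm below the box's top, its axis 35 mm in front of the drawer front (gap behind it 29 mm). The drawer front is 18 mm thick, its top edge 146 mm above the worktop.
- cup_p_mouth (a point): One of two alike steel mill cups: centre of the rim of its round neck, z up, x and y square to its sides. Body 58 mm square, 63 mm tall; rim 77 mm above its underside, 99 mm above the worktop. 0.32 kg, loose in a well 61 mm square and 40 mm deep, where it turns 3 degrees at most. Which cup stands in which well, and so which thread is nearer the sink, varies; the thread is hidden under the cap.
- cup_q_mouth (a point): The other mill cup, the same in size and looks but with the opposite thread hand: centre of the rim of its neck, as for cup_p.
- cap_p_bar (a point): Centre of the upright drive bar on the grey plastic screw cap (blade cap) of cup_p. Bar: 44 mm long along x, 14 mm thick along y, 20 mm tall; z up the cap's axis. Under it the ribbed round cap, 66 mm across, 17 mm tall, top face 10 mm below this point; blade tip 37 mm below this point. 0.07 to 0.12 kg. Screwed on, this point is 16 mm above the cup's mouth, the bar about along the drawer's slide.
- cap_q_bar (a point): The same on the cap of cup_q. Both caps: turned its right way about the upright axis the cap is free after about 55 degrees (up to 135); the wrong way it meets a hard stop within about 10 degrees. A sprung seal pushes it up with about 5 N, so it turns with 0.1 to 0.3 N m of drag and rises 2 mm when free; pulled before it is free, it lifts the cup too.
- bento_tin: Bystander: closed steel tin 180 x 119 x 57 mm, near the sink.
- chopstick_case: Bystander: pink case 231 x 32 x 22 mm.
- steamer: Bystander: round bamboo basket with its lid on, 158 mm across, 93 mm tall.
- mug: Bystander: white mug 82 mm across, 92 mm tall, left of the box.
- tea_jar: Bystander: glass jar 72 mm across, 105 mm tall, left of the box.

How it is judged:
By the outcome, as a careful person would: the job done as asked, in the order asked, and still so for the second after the job is handed in, while the arm keeps its last pose, push and grip.
It also fails if it takes over 54 s, if anything falls off the work surface, if the arm or the gripper's body presses on something with over 40 N, if the wrist force passes 120 N, or if a joint passes its speed limit or range.

## Working session

There is one attempt and no reset: what is moved stays moved. The work goes in short steps, Python scripts to look and compute and a tool call to move; the robot and the scene stay as the last step left them, time stands still between calls to the robot, and variables do not carry over. Pictures are saved under pics/ and viewed, at most 10 in all, crops included, and the job is handed in when it is done.

Besides the shell and the picture viewer there is one more tool, called after "Request:" as a command line: name --argument value ..., lists and objects as JSON in quotes. send_rows: Moves the arm, as the interface text tells. Its arguments: {"type":"object","properties":{"targets":{"type":"array","items":{"type":"number"}},"newtons":{"type":"number"}},"required":["targets"]}

```bash
mkdir -p pics; python3 - <<'E'
from rig import monitor, eyes
import cv2,pickle
s=monitor.sense()
for k in("eef_pos","ee_rot","force","grip_width","time_s"):print(k,s[k])
d={}
for n in("scene","top"):
    c=eyes.capture(n);d[n]=c
    cv2.imwrite(f"pics/{n}0.png",c["img"][:,:,::-1]);print(n,c["K"],c["R"],c["t"])
pickle.dump(d,open("c0.pkl","wb"))
E
```

```text
eef_pos [ 179.3837613  -493.11766142  230.72196607]
ee_rot [-6.59406838e-04  9.84832161e-01  1.73508436e-01  3.87985881e-05]
force [0.06308488 0.52597612 0.17112009]
grip_width 0.9959103569344903
time_s 0.0
scene [[514.74698633   0.         308.07965798]
 [  0.         514.74698633 238.55249766]
 [  0.           0.           1.        ]] [[ 0.56048973  0.8280476  -0.01372705]
 [ 0.52194484 -0.36606653 -0.77043422]
 [-0.64298122  0.4246557  -0.6373717 ]] [-296.85440719 -210.44572925 1898.05831179]
top [[576.31339499   0.         311.44255218]
 [  0.         576.31339499 250.41332274]
 [  0.           0.           1.        ]] [[-0.01399079 -0.99987995  0.00665857]
 [-0.98805023  0.01280238 -0.15359961]
 [ 0.15349592 -0.00872799 -0.98811073]] [   6.62369329  547.01930904 1566.06144198]
```

View pics/scene0.png

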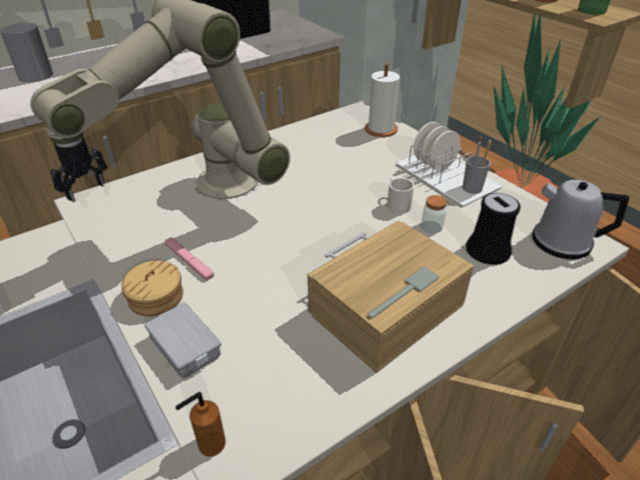

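View pics/top0.png

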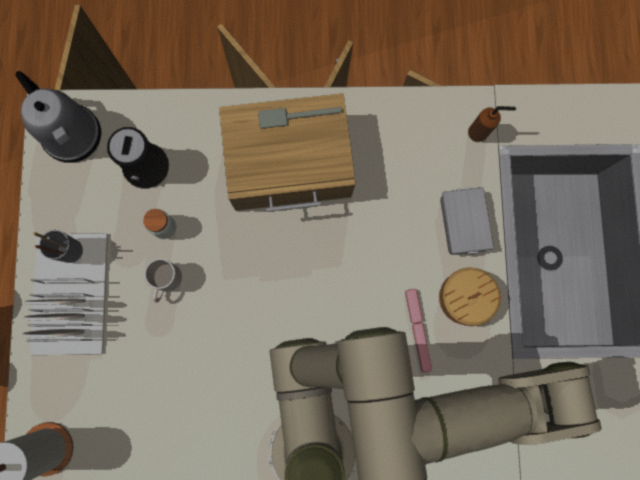

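The box is at top-view pixels of about (221–354, 95–208), slightly yawed, with the handle at about (270–320, 200). The scene view shows the handle at about (328–368, 245). I'll zoom in on both.

```bash
python3 - <<'E'
import cv2,pickle,numpy as np
d=pickle.load(open("c0.pkl","rb"))
a=cv2.resize(d["top"]["img"][80:225,205:375],None,fx=4,fy=4,interpolation=2)
cv2.imwrite("pics/z0.png",a[:,:,::-1])
E
```

```text
(no output)
```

View pics/z0.png

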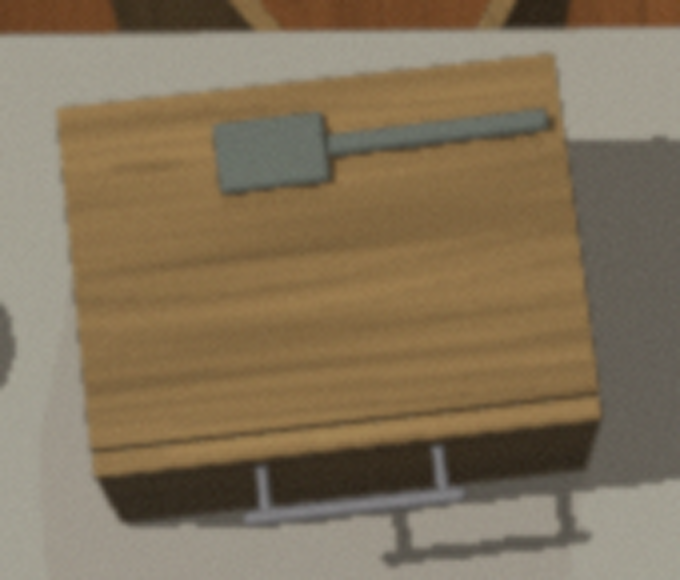

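In the crop, the box-top back corners are at (60,107) and (553,55) and the seam ends at (93,449) and (597,395). The drawer-front edge runs (98,474)–(600,418), and the handle (247,518)–(462,493).

```bash
cat > h.py <<'E'
import numpy as np,cv2
from scipy.spatial.transform import Rotation as Ro
from rig import monitor, eyes
def back(c,u,v,z):
    d=c["R"].T@np.linalg.solve(c["K"],[u,v,1.]);o=-c["R"].T@c["t"]
    return o+d*(z-o[2])/d[2]
def proj(c,X):
    p=c["K"]@(c["R"]@np.asarray(X,float)+c["t"]);return p[:2]/p[2]
def tool():
    s=monitor.sense();return s,np.array(s["eef_pos"]),Ro.from_quat(np.roll(s["ee_rot"],-1))
def rows(p,R,q,Q):
    "tool-axis shift (units of 60) and rotvec deg, from p,R to q,Q"
    return np.round(R.inv().apply(np.array(q)-p)/60,3),np.round((R.inv()*Q).as_rotvec(degrees=True),2)
E
python3 - <<'E'
from h import *
import pickle
d=pickle.load(open("c0.pkl","rb"));c=d["top"]
for n,u,v,z in[("bl",60,107,150),("br",553,55,150),("sl",93,449,150),("sr",597,395,150),("fl",98,474,146),("fr",600,418,146),("hl",247,518,125),("hr",462,493,125)]:
    P=back(c,205+u/4-.4,80+v/4-.4,z);print(n,P.round(1),proj(d["scene"],P).round(1))
s,p,R=tool();print(R.as_matrix().round(3))
g=cv2.cvtColor(d["scene"]["img"][210:330,290:490],4);cv2.imwrite("pics/z1.png",cv2.resize(g,None,fx=4,fy=4,interpolation=2))
E
```

```text
bl [927.7 243.  150. ] [474.1 265.8]
br [961.1 -91.2 150. ] [381.9 332.5]
sl [689.7 218.7 150. ] [403.4 222.2]
sr [ 722.4 -115.1  150. ] [312.4 275.8]
fl [673.7 215.8 146. ] [398.6 220.9]
fr [ 707.8 -117.   146. ] [308.5 273.9]
hl [647.5 119.  125. ] [365.8 234.2]
hr [662.9 -25.  125. ] [327.5 256.6]
[[ 0.94   0.342 -0.   ]
 [ 0.342 -0.94   0.001]
 [ 0.    -0.001 -1.   ]]
```

View pics/z1.png

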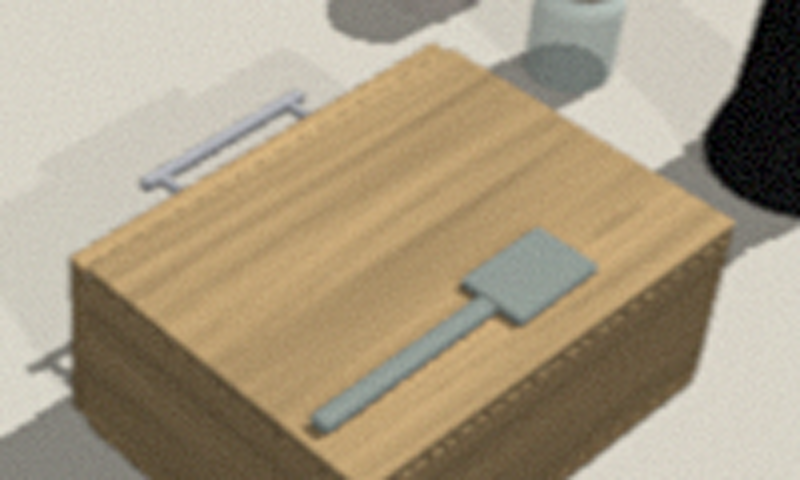

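```bash
cat >> h.py <<'E'
YAW=5.8
ex=np.array([np.cos(np.radians(YAW)),np.sin(np.radians(YAW)),0]);ey=np.array([-ex[1],ex[0],0])
def down(yaw): # tool x at this world yaw, tool z down
    return Ro.from_euler("z",yaw,degrees=True)*Ro.from_euler("x",180,degrees=True)
def plan(q,Q,n,grip,p=None,R=None):
    s,p0,R0=tool()
    p=p0 if p is None else p;R=R0 if R is None else R
    for i in range(n):
        k=n-i;rv=np.round((R.inv()*Q).as_rotvec(degrees=True)/k,1);sh=np.round(R.inv().apply((np.array(q)-p)/k)/60,2)
        print(*rv,*sh,grip,sep=", ",end=",\n" if i%5<4 else "\n--\n")
        p=p+R.apply(sh*60);R=R*Ro.from_rotvec(rv,degrees=True)
    print("end",p.round(1),(R.inv()*Q).magnitude());return p,R
E
python3 -c "
from h import *
plan([655.5,46.5,195],down(95.8),15,-0.4)"
```

```text
-0.0, -0.0, -5.1, 0.7, -0.38, 0.04, -0.4,
-0.0, -0.0, -5.1, 0.73, -0.32, 0.04, -0.4,
-0.0, -0.0, -5.0, 0.76, -0.25, 0.04, -0.4,
-0.0, -0.0, -5.1, 0.78, -0.19, 0.04, -0.4,
-0.0, -0.0, -5.0, 0.79, -0.12, 0.04, -0.4
--
-0.0, -0.0, -5.1, 0.8, -0.05, 0.04, -0.4,
-0.0, -0.0, -5.0, 0.8, 0.03, 0.04, -0.4,
-0.0, -0.0, -5.1, 0.79, 0.1, 0.04, -0.4,
-0.0, -0.0, -5.0, 0.78, 0.17, 0.04, -0.4,
-0.0, -0.0, -5.1, 0.77, 0.23, 0.04, -0.4
--
-0.0, -0.0, -5.0, 0.74, 0.3, 0.04, -0.4,
-0.0, -0.0, -5.1, 0.71, 0.36, 0.04, -0.4,
-0.0, -0.0, -5.0, 0.68, 0.43, 0.04, -0.4,
-0.0, -0.0, -5.1, 0.64, 0.48, 0.04, -0.4,
-0.0, -0.1, -5.0, 0.59, 0.54, 0.05, -0.4
--
end [655.7  46.4 194.7] 0.0006967273493211861
```

Request:
send_rows --targets '[0,0,-5.1,0.7,-0.38,0.04,-0.4,0,0,-5.1,0.73,-0.32,0.04,-0.4,0,0,-5,0.76,-0.25,0.04,-0.4,0,0,-5.1,0.78,-0.19,0.04,-0.4,0,0,-5,0.79,-0.12,0.04,-0.4]' --newtons 60

```text
time_s: 0.72
eef_pos: [338.4, -311.9, 219.0]
ee_rot: [-0.0, 0.922, 0.386, -0.0]
force: [1.1, -0.1, -0.3]
grip_width: 0.301
grip_force: 0.0
```

Request:
send_rows --targets '[0,0,-5.1,0.8,-0.05,0.04,-0.4,0,0,-5,0.8,0.03,0.04,-0.4,0,0,-5.1,0.79,0.1,0.04,-0.4,0,0,-5,0.78,0.17,0.04,-0.4,0,0,-5.1,0.77,0.23,0.04,-0.4]'

```text
time_s: 1.35
eef_pos: [497.6, -132.3, 207.0]
ee_rot: [-0.0, 0.815, 0.579, -0.0]
force: [0.9, -0.5, 0.1]
grip_width: 0.301
grip_force: 0.0
```

Request:
send_rows --targets '[0,0,-5,0.74,0.3,0.04,-0.4,0,0,-5.1,0.71,0.36,0.04,-0.4,0,0,-5,0.68,0.43,0.04,-0.4,0,0,-5.1,0.64,0.48,0.04,-0.4,0,0,-5,0.59,0.54,0.05,-0.4]'

```text
time_s: 1.98
eef_pos: [656.4, 47.5, 194.2]
ee_rot: [-0.0, 0.669, 0.743, -0.0]
force: [0.7, -0.6, 0.5]
grip_width: 0.302
grip_force: 0.0
```

```bash
python3 -c "
from h import *
c=eyes.capture('wrist');cv2.imwrite('pics/w1.png',c['img'][:,:,::-1])
s,p,R=tool();print(p,s['joints'],s['grip_width'],s['force'],s['time_s'])
plan([655.5,46.5,106],down(95.8),5,-.4)"
```

```text
[658.24453532  51.76541241 192.85922475] [-0.09932503  0.64626292  1.08894246  0.00191747  1.40716437 -0.21039596] 0.29952451063438984 [ 2.34587664  4.1194336  -0.75913189] 2.025
-0.0, -0.0, 0.1, -0.02, -0.01, 0.29, -0.4,
-0.0, -0.0, 0.1, -0.02, -0.01, 0.29, -0.4,
-0.0, -0.0, 0.1, -0.02, -0.01, 0.29, -0.4,
-0.0, -0.1, 0.1, -0.01, -0.01, 0.29, -0.4,
-0.0, -0.0, 0.1, -0.01, -0.01, 0.29, -0.4
--
end [655.7  46.8 105.9] 0.0009254204238320537
```

View pics/w1.png

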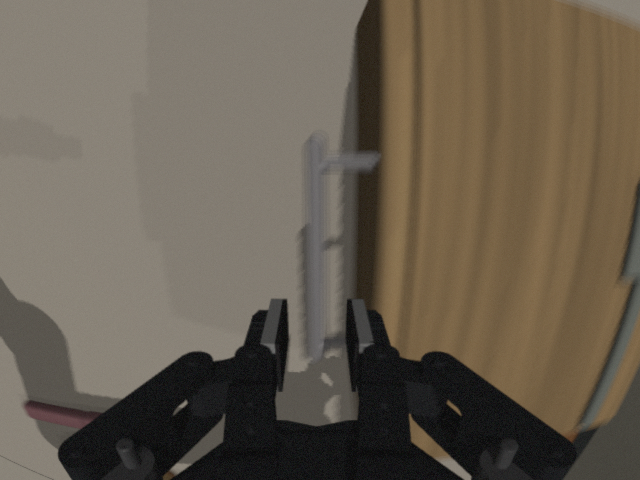

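The wrist view shows the handle bar (column about 317) centred between the open fingers (about 285–350), with its right side clear of the drawer front. I'll go straight down and then grip.

Request:
send_rows --targets '[0,0,0,0,0,0.3,-0.4,0,0,0,0,0,0.37,-0.4,0,0,0,0,0,0.37,-0.4,0,0,0,0,0,0.3,-0.4,0,0,0,0,0,0.14,-0.4]'

```text
time_s: 2.65
eef_pos: [655.3, 46.1, 104.7]
ee_rot: [-0.001, 0.671, 0.742, -0.0]
force: [-1.4, 0.4, 6.6]
grip_width: 0.302
grip_force: 3.4
```

Request:
send_rows --targets '[0,0,0,0,0,0,-0.4,0,0,0,0,0,0,-1,0,0,0,0,0,0,-1,0,0,0,0,0,0,-1]'

```text
time_s: 3.15
eef_pos: [653.2, 45.9, 106.4]
ee_rot: [-0.002, 0.67, 0.742, -0.003]
force: [-16.4, -3.1, 9.0]
grip_width: 0.108
grip_force: 58.5
```

```bash
python3 -c "
from h import *
s,p,R=tool();print(p,R.as_matrix().round(3),s['grip_width'],s['grip_force'],s['force'],s['wrist_torque'])
plan(p-172*ex,R,8,-1)"
```

```text
[653.2423841   45.88945766 106.4476699 ] [[-0.101  0.995 -0.007]
 [ 0.995  0.101 -0.001]
 [-0.    -0.007 -1.   ]] 0.10757471033107145 58.52209389209747 [-16.42116885  -3.10343252   9.00972219] [-0.36258146  2.8222486   0.01403812]
0.0, 0.0, 0.0, 0.0, -0.36, 0.0, -1,
0.0, 0.0, 0.0, 0.0, -0.36, 0.0, -1,
0.0, 0.0, 0.0, 0.0, -0.36, 0.0, -1,
0.0, 0.0, 0.0, 0.0, -0.36, 0.0, -1,
0.0, 0.0, 0.0, 0.0, -0.36, 0.01, -1
--
0.0, 0.0, 0.0, 0.0, -0.36, 0.0, -1,
0.0, 0.0, 0.0, 0.0, -0.35, 0.01, -1,
0.0, 0.0, 0.0, 0.0, -0.36, 0.0, -1,
end [481.9  28.5 106.5] 0.0
```

Request:
send_rows --targets '[0,0,0,0,-0.2,0,-1,0,0,0,0,-0.36,0,-1,0,0,0,0,-0.36,0,-1,0,0,0,0,-0.36,0,-1,0,0,0,0,-0.36,0,-1]'

```text
time_s: 3.78
eef_pos: [557.9, 35.8, 106.5]
ee_rot: [0.001, 0.671, 0.742, 0.001]
force: [4.2, -2.5, -1.7]
grip_width: 0.107
grip_force: 59.8
```

Request:
send_rows --targets '[0,0,0,0,-0.36,0,-1,0,0,0,0,-0.36,0,-1,0,0,0,0,-0.36,0,-1,0,0,0,0,-0.16,0,-1,0,0,0,0,0,0,-1]'

```text
time_s: 4.4
eef_pos: [483.4, 28.0, 106.4]
ee_rot: [0.0, 0.67, 0.742, -0.0]
force: [-1.2, -6.0, -0.2]
grip_width: 0.108
grip_force: 60.2
```

Request:
send_rows --targets '[0,0,0,0,0,0,-0.4,0,0,0,0,0,0,-0.4,0,0,0,0,0,0,-0.4]'

```text
time_s: 4.78
eef_pos: [483.9, 28.9, 106.0]
ee_rot: [0.0, 0.67, 0.742, 0.0]
force: [-0.1, -0.2, 0.5]
grip_width: 0.3
grip_force: 0.0
```

Request:
send_rows --targets '[0,0,0,0,0,-0.3,-0.4,0,0,0,0,0,-0.5,-0.4,0,0,0,0,0,-0.6,-0.2,0,0,0,0,0,-0.4,0,0,0,0,0,0,-0.1,0]'

```text
time_s: 5.4
eef_pos: [484.2, 28.8, 221.0]
ee_rot: [0.001, 0.67, 0.742, 0.001]
force: [-0.3, -0.5, -0.3]
grip_width: 0.5
grip_force: 0.0
```

```bash
python3 - <<'E'
from h import *
import pickle
c={n:eyes.capture(n) for n in("top","scene")};pickle.dump(c,open("c1.pkl","wb"))
a=cv2.resize(c["top"]["img"][150:300,230:370],None,fx=4,fy=4,interpolation=2)
b=cv2.resize(c["scene"]["img"][170:320,250:450],None,fx=3,fy=3,interpolation=2)
b=cv2.resize(c["scene"]["img"][190:320,270:410],None,fx=4,fy=4,interpolation=2)[:, :]
cv2.imwrite("pics/t1.png",cv2.cvtColor(a,4));cv2.imwrite("pics/s1.png",cv2.cvtColor(b,4))
P=np.array([706,51.8,115])-95*ex-75*ey;print(P,proj(c["top"],P),proj(c["scene"],P))
s,p,R=tool();print(p,s["joints"])
E
```

```text
[619.06555495 -32.41640139 115.        ] [323.0380832  219.60898235] [315.98678102 251.6453248 ]
[483.76778386  28.80523613 219.68267278] [-1.82924612e-01  2.33640600e-01  1.63326178e+00  1.02336068e-04
  1.27460576e+00 -2.84012953e-01]
```

View pics/t1.png

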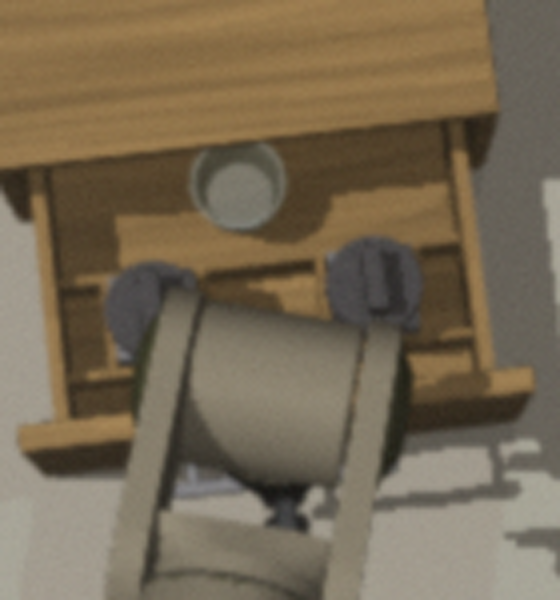

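View pics/s1.png

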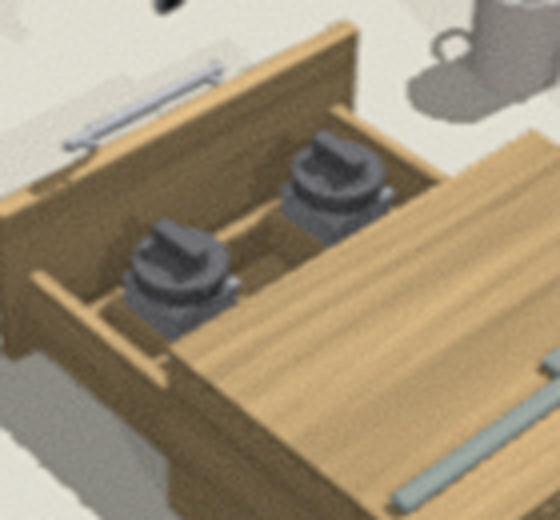

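The top view shows the sink-side cap at about (374,283) in the crop, which is px (323,220) and matches the predicted position. In the scene crop its bar is at about (180,245), also as predicted. Both views show the drawer out and both caps clear of the roof.

```bash
python3 -c "
from h import *
plan([619.0,-32.4,185],down(5.8),10,0)"
```

```text
0.0, -0.0, 9.0, -0.12, 0.21, 0.06, 0,
0.0, -0.0, 9.0, -0.09, 0.23, 0.06, 0,
0.0, -0.0, 9.0, -0.05, 0.24, 0.06, 0,
-0.0, -0.0, 9.0, -0.01, 0.25, 0.06, 0,
-0.0, -0.0, 9.0, 0.02, 0.25, 0.06, 0
--
-0.0, -0.0, 9.0, 0.06, 0.24, 0.06, 0,
-0.0, -0.0, 9.0, 0.1, 0.23, 0.05, 0,
-0.0, -0.0, 9.0, 0.14, 0.21, 0.06, 0,
-0.0, -0.0, 9.0, 0.16, 0.18, 0.05, 0,
-0.0, -0.0, 9.0, 0.19, 0.15, 0.06, 0
--
end [618.7 -32.2 184.9] 0.00021409044305915626
```

Request:
send_rows --targets '[0,0,9,-0.12,0.21,0.06,0,0,0,9,-0.09,0.23,0.06,0,0,0,9,-0.05,0.24,0.06,0,0,0,9,-0.01,0.25,0.06,0,0,0,9,0.02,0.25,0.06,0]'

```text
time_s: 6.12
eef_pos: [551.3, -1.9, 200.2]
ee_rot: [-0.001, 0.905, 0.426, -0.001]
force: [0.6, 0.5, -0.0]
grip_width: 0.498
grip_force: 0.0
```

Request:
send_rows --targets '[0,0,9,0.06,0.24,0.06,0,0,0,9,0.1,0.23,0.05,0,0,0,9,0.14,0.21,0.06,0,0,0,9,0.16,0.18,0.05,0,0,0,9,0.19,0.15,0.06,0]'

```text
time_s: 6.75
eef_pos: [618.7, -32.4, 183.2]
ee_rot: [-0.0, 0.999, 0.048, -0.001]
force: [-0.6, 0.4, -0.2]
grip_width: 0.502
grip_force: 0.0
```

Request:
send_rows --targets '[0,0,0,0,0,0,0,0,0,0,0,0,0,0,0,0,0,0,0,0,0]'

```text
time_s: 7.12
eef_pos: [618.4, -32.0, 185.1]
ee_rot: [-0.0, 0.999, 0.051, -0.0]
force: [-0.4, -0.1, 0.1]
grip_width: 0.5
grip_force: 0.0
```

```bash
python3 -c "
from h import *
c=eyes.capture('wrist');cv2.imwrite('pics/w2.png',c['img'][:,:,::-1])
s,p,R=tool();print(p,s['joints'],s['grip_width'],s['force'],s['time_s'])
def fp(X):
    x=c['R']@np.array(X)+c['t'];K=c['K'];r=np.hypot(x[0],x[1]);a=np.arctan2(r,x[2]);return K[:2,2]+K[0,0]*a*x[:2]/r
P=np.array([619,-32.4,125]);print(fp(P),fp(P+22*ex),fp(P-22*ex),fp(P+7*ey),fp(P-7*ey))
plan([619,-32.4,108],down(5.8),5,0)"
```

```text
[618.43677662 -32.04589607 185.21902549] [-2.40700163e-01  5.56394714e-01  1.25734972e+00  1.02938540e-05
  1.32781993e+00  1.22766634e+00] 0.4969131697588152 [-0.86104562 -0.16540727  0.88836932] 7.175
[316.48708063 263.02177899] [316.57949754 227.09786913] [316.40186571 296.36214928] [304.59043581 262.99033419] [328.38278246 263.03924779]
0.0, -0.0, 0.0, 0.0, 0.0, 0.26, 0,
0.0, -0.0, 0.0, 0.0, 0.0, 0.26, 0,
0.0, -0.0, 0.0, 0.0, 0.0, 0.26, 0,
0.0, -0.0, 0.0, 0.0, 0.0, 0.25, 0,
0.0, -0.0, 0.1, 0.01, 0.01, 0.26, 0
--
end [619.1 -32.6 107.8] 0.0005479022027470406
```

View pics/w2.png

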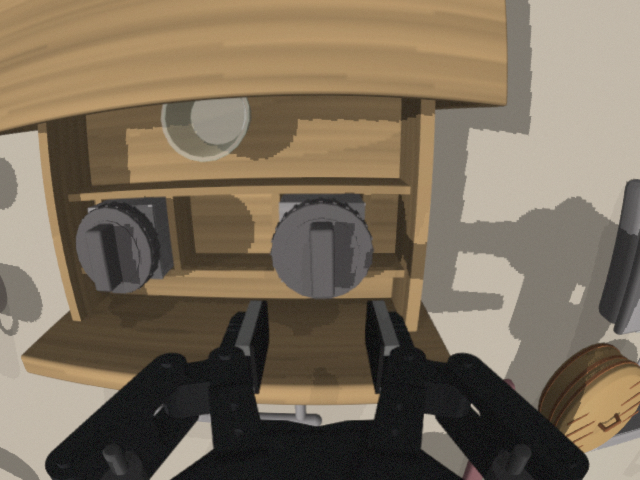

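The wrist view shows the bar top centred at about (321.5,260), against a predicted (316.5,263) and a finger midline of about 317. That puts the bar about 2.5 mm toward tool +y and 1.5 mm toward +x, so I'll correct for this and go down.

Request:
send_rows --targets '[0,0,0,0.03,0.04,0.25,0,0,0,0,0,0,0.35,0,0,0,0,0,0,0.35,0,0,0,0,0,0,0.23,0,0,0,0,0,0,0.1,0]'

```text
time_s: 7.8
eef_pos: [620.5, -34.5, 107.2]
ee_rot: [-0.0, 0.999, 0.051, -0.001]
force: [-0.9, 0.8, 0.4]
grip_width: 0.5
grip_force: 0.0
```

Request:
send_rows --targets '[0,0,0,0,0,0,0,0,0,0,0,0,0,-1,0,0,0,0,0,0,-1,0,0,0,0,0,0,-1,0,0,0,0,0,0,-1]'

```text
time_s: 8.43
eef_pos: [621.1, -34.7, 109.1]
ee_rot: [0.0, 0.999, 0.05, 0.001]
force: [-1.6, -0.8, 5.7]
grip_width: 0.147
grip_force: 59.1
```

```bash
python3 -c "
from h import *
s,p,R=tool();print(p,R.as_matrix().round(3),s['grip_width'],s['grip_force'],s['force'],s['wrist_torque'])"
```

```text
[621.14012719 -34.65048016 109.13507052] [[ 0.995  0.101  0.001]
 [ 0.101 -0.995 -0.   ]
 [ 0.001  0.001 -1.   ]] 0.14736726244397216 59.089710116386414 [-1.58462662 -0.76327673  5.66518228] [-0.05037999  0.10405339 -0.0485795 ]
```

Bar gripped. I'll try counter-clockwise seen from above (tool z negative), gently.

Request:
send_rows --targets '[0,0,-3,0,0,-0.02,-1,0,0,-3,0,0,0,-1,0,0,-3,0,0,0,-1,0,0,-3,0,0,0,-1,0,0,0,0,0,0,-1]'

```text
time_s: 9.05
eef_pos: [620.9, -34.2, 109.3]
ee_rot: [-0.0, 0.988, 0.153, 0.0]
force: [2.4, 0.9, -1.9]
grip_width: 0.143
grip_force: 59.9
```

```bash
python3 -c "
from h import *
s,p,R=tool();print(p,(down(5.8).inv()*R).as_rotvec(degrees=True),s['grip_width'],s['grip_force'],s['force'],s['wrist_torque'])"
```

```text
[620.92281869 -34.23666025 109.25615932] [  0.05495058   0.04070727 -11.84297762] 0.14266281966061206 59.94763433933258 [ 2.38473386  0.87682422 -1.90262703] [ 0.29645828 -0.4780314  -1.13312932]
```

The torque is 1.1 N m at 12°, far above the seal drag of 0.1–0.3, so that is the stop. I'll try the other way.

Request:
send_rows --targets '[0,0,6,0,0,0,-1,0,0,6,0,0,0,-1,0,0,6,0,0,0,-1,0,0,6,0,0,0,-1,0,0,0,0,0,0,-1]'

```text
time_s: 9.68
eef_pos: [620.6, -34.5, 109.2]
ee_rot: [0.0, 0.999, -0.054, -0.0]
force: [0.9, -0.0, -0.9]
grip_width: 0.145
grip_force: 59.0
```

```bash
python3 -c "
from h import *
s,p,R=tool();print(p,(down(5.8).inv()*R).as_rotvec(degrees=True),s['grip_width'],s['grip_force'],s['force'],s['wrist_torque'],s['joints'])"
```

```text
[620.55081968 -34.47908124 109.2317413 ] [-8.45733413e-03 -4.00389785e-02  1.19724413e+01] 0.14536816031977073 59.0372371673584 [ 0.91289028 -0.02802391 -0.92442038] [-0.06372614 -0.08475442 -0.02959872] [-2.43610876e-01  6.33185700e-01  1.33724274e+00 -3.35508891e-04
  1.17180664e+00  1.43504532e+00]
```

It turns freely this way, so I'll continue to about 75°.

Request:
send_rows --targets '[0,0,6,0,0,0,-1,0,0,7,0,0,0,-1,0,0,7,0,0,0,-1,0,0,6,0,0,0,-1,0,0,0,0,0,0,-1]'

```text
time_s: 10.3
eef_pos: [620.6, -34.6, 109.3]
ee_rot: [0.0, 0.961, -0.276, -0.0]
force: [0.7, -1.0, -2.2]
grip_width: 0.145
grip_force: 59.0
```

Request:
send_rows --targets '[0,0,7,0,0,0,-1,0,0,8,0,0,0,-1,0,0,8,0,0,0,-1,0,0,8,0,0,0,-1,0,0,6,0,0,0,-1]'

```text
time_s: 10.92
eef_pos: [620.7, -35.2, 110.1]
ee_rot: [0.001, 0.823, -0.568, 0.0]
force: [-2.3, -2.9, 3.3]
grip_width: 0.146
grip_force: 59.7
```

Request:
send_rows --targets '[0,0,0,0,0,0,-1,0,0,0,0,0,0,-1]'

```text
time_s: 11.18
eef_pos: [620.9, -34.9, 110.0]
ee_rot: [0.0, 0.824, -0.567, 0.001]
force: [-2.0, -3.7, 5.0]
grip_width: 0.152
grip_force: 59.9
```

```bash
python3 -c "
from h import *
s,p,R=tool();print(p,(down(5.8).inv()*R).as_rotvec(degrees=True),s['grip_width'],s['grip_force'],s['force'],s['wrist_torque'],s['joints'])"
```

```text
[620.89109715 -34.93448546 110.0397886 ] [-2.97214306e-02  6.48566807e-02  7.48200046e+01] 0.15185231721011933 59.94705677032471 [-1.97362232 -3.70915903  5.04105191] [-0.93131471  0.32519262 -0.00593024] [-2.44003593e-01  6.32323876e-01  1.33644080e+00 -8.45315412e-04
  1.17197052e+00  2.53174715e+00]
```

The upward push of about 5 N suggests the cap is free. I'll lift slowly and check the weight.

Request:
send_rows --targets '[0,0,0,0,0,-0.05,-1,0,0,0,0,0,-0.05,-1,0,0,0,0,0,-0.05,-1,0,0,0,0,0,0,-1,0,0,0,0,0,0,-1]'

```text
time_s: 11.8
eef_pos: [620.7, -34.3, 118.4]
ee_rot: [-0.0, 0.823, -0.568, -0.0]
force: [0.5, 0.2, -2.5]
grip_width: 0.145
grip_force: 59.1
```

Request:
send_rows --targets '[0,0,0,0,0,-0.08,-1,0,0,0,0,0,-0.08,-1,0,0,0,0,0,-0.08,-1,0,0,0,0,0,0,-1,0,0,0,0,0,0,-1]'

```text
time_s: 12.42
eef_pos: [620.7, -34.5, 132.8]
ee_rot: [0.0, 0.823, -0.568, -0.0]
force: [-0.4, -0.5, -1.4]
grip_width: 0.153
grip_force: 59.2
```

```bash
python3 -c "
from h import *
F=[]
for i in range(4):
    c=eyes.capture('scene');F.append(monitor.sense()['force'])
print(np.array(F).round(1))
cv2.imwrite('pics/s2.png',cv2.cvtColor(cv2.resize(c['img'][180:310,260:400],None,fx=4,fy=4,interpolation=2),4))"
```

```text
[[-0.1  0.1 -0.8]
 [ 0.4 -0.6 -1.5]
 [-0.2 -1.  -1.1]
 [-0.1 -0.2 -0.2]]
```

View pics/s2.png

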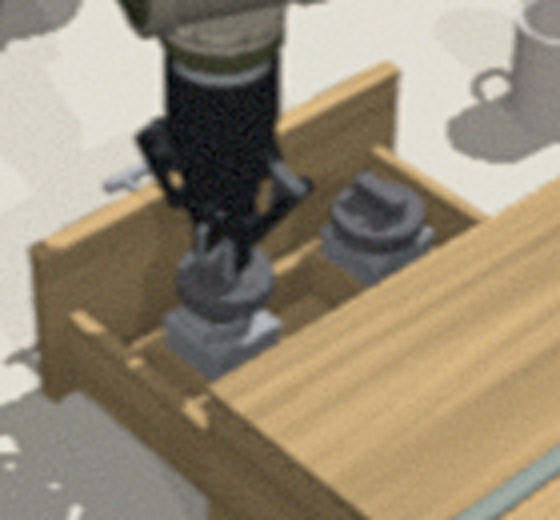

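The scene view shows only the cap rising, at about (225,280). The cup stays in its well at about (222,330), and the force of about 1 N is the cap alone. I'll lift it well clear.

Request:
send_rows --targets '[0,0,0,0,0,-0.15,-1,0,0,0,0,0,-0.2,-1,0,0,0,0,0,-0.2,-1,0,0,0,0,0,-0.15,-1,0,0,0,0,0,-0.05,-1]'

```text
time_s: 13.25
eef_pos: [620.9, -34.5, 178.7]
ee_rot: [-0.0, 0.823, -0.568, 0.0]
force: [0.5, -0.4, -0.6]
grip_width: 0.14
grip_force: 59.2
```

Request:
send_rows --targets '[0,0,0,0,0,0,-1,0,0,0,0,0,0,-1,0,0,0,0,0,0,-1,0,0,0,0,0,0,-1]'

```text
time_s: 13.75
eef_pos: [620.7, -34.5, 177.7]
ee_rot: [0.0, 0.823, -0.568, -0.0]
force: [0.3, 0.6, -1.4]
grip_width: 0.148
grip_force: 59.2
```

```bash
python3 -c "
from h import *
c=eyes.capture('scene');print(tool()[1],monitor.sense()['force'])
cv2.imwrite('pics/s3.png',cv2.cvtColor(cv2.resize(c['img'][170:310,250:420],None,fx=4,fy=4,interpolation=2),4))"
```

```text
[620.72495942 -34.46785457 177.77443273] [ 0.56196258 -0.77516806 -1.00023885]
```

View pics/s3.png

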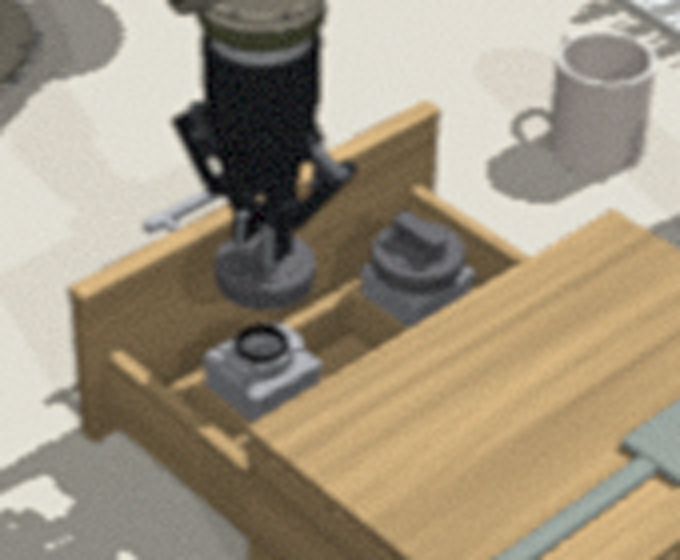

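The cap is held level at about (265,268), above its open cup at (262,345). The other cap is still on, and the drawer is open.

```bash
python3 -c "
from rig import job
print(job.finish_job())"
```

```text
the job is handed in; nothing more can be done
None
```

Job handed in at about 14 s: the drawer is open, and the sink-side cap (it loosened clockwise, so the reverse thread) is held level about 68 mm above where it sat, over its cup. The other cup is still capped in its well.

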